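Crimp a bottle capsule in the cellar

TASK

A wine bottle is lying in the bench crimper, ready to have the metal capsule on its neck closed. First flip the steel safety catch that stands in front of the lever right over towards the bottle, then pull the lever by its grip towards the robot's side, all the way to its stop, and hold it there against its spring for at least two seconds. The job finishes while you are still holding the lever at its stop: do not let go, and leave the other things on the bench alone.

Things in the scene. Friction and masses are not known exactly. Their poses are not given: they have to be found in the camera images.
- crimper: fixed bench crimper (plywood base 200 x 500 mm, grey head, bottle lying in a cradle). Origin on the bench below the lever's pivot; x away from the robot's side, y from the bottle along its axis to the lever side, z up; yaw within 0.25 rad. Base: x -100 to 100, y -415 to 85 mm, 22 high. Head: 66 across, y -50 to 45, top at z 143. Bottle: 74 across, y -352 to -52, axis at z 110
- lever (a joint): lever angle; pivot along the crimper's y at z 110 mm. 0: at rest, leaning 0.45 rad from upright to +x. Grows as it is pulled over the top to -x; stop at 1.05 (leans 0.60 to -x). A spring pulls it back to 0: about 7 N at the grip at 0, 11 N at the stop. With the catch up it moves only about 0.05
- grip_mid (a point): middle of the lever's grip, a round black rubber bar 24 mm in diameter along the crimper's y, fixed to the lever, 160 mm from the pivot; in the crimper's frame at (70, 122, 254) mm at rest and (-90, 122, 242) at the stop. The bar's free end is 46 mm to +y; the flat steel lever arm joins it 57 mm to -y. Free above, below and on both sides
- catch (a joint): safety catch angle; hinge along the crimper's x at x -58, y 60, z 115 mm in its frame. 0: upright, blocks the lever; grows as it flips to the crimper's -y, towards the bottle; 1.5: flipped fully, on its stop. Starts at 0 to 0.2. Light (under 1 N at its top); once tipped beyond about 0.5 it falls to the stop by itself and stays
- catch_top (a point): middle of the catch's top edge. The catch is a steel paddle 36 mm wide (crimper's x), 10 thick (y), 110 tall above its hinge; upright, its top is at z 225. On its +x side, 4 mm off, is the 40 mm wide crosshead of the lever's spur (y 33 to 73, z 187 to 203); its -x and +y sides are free; on its -y side nothing is higher than z 143
- jar: bystander: closed glass jar, 76 mm across, 110 mm tall, standing on the bench; origin at the centre of its underside
- tape_roll: bystander: cardboard ring 100 mm across, 48 mm tall, lying flat on the bench; origin at the centre of its underside
- spare_cap: bystander: spare metal bottle capsule, 34 mm across, 62 mm tall, standing on the bench; origin at the centre of its underside

How it is judged:
On the way, in this order (a step that is already met when the one before it is completed fails the run):
1. the catch is flipped over, the lever still at rest (value of joint catch above 1.2 rad and value of joint lever below 0.15 rad), for 0.1 s.
2. the lever is pulled to its stop and held there for two seconds (value of joint lever above 0.95 rad and value of joint catch above 1.2 rad), for 1.9 s.
At the end, for the whole second after the job is handed in: the lever is held still at its stop (joint lever above 0.95 of 1.05 rad) by the robot, which presses on it with more than 2 N, after at least 1.9 s there; the catch is still flipped over (joint catch above 1.2 rad) (all of step 2 and velocity of joint lever between -0.1 and 0.1 rad/s and contact force between any of the fingers, the arm and lever above 2 N); the arm keeps its last pose, push and grip.
It fails at once if the lever is forced while the catch still stands (value of joint lever above 0.2 rad and value of joint catch below 1 rad).
It fails at once if the jar is moved or tipped (distance of jar from where it was at the start of the episode above 0.03 m or angle between jar's own z axis and vertical above 0.4 rad).
It fails at once if the tape roll is moved (distance of tape_roll from where it was at the start of the episode above 0.03 m).
It fails at once if the spare capsule is moved or tipped (distance of spare_cap from where it was at the start of the episode above 0.03 m or angle between spare_cap's own z axis and vertical above 0.4 rad).
It also fails if it takes over 48 s, if anything falls off the work surface, if the arm or the gripper's body presses on something with over 40 N, if the wrist force passes 120 N, or if a joint passes its speed limit or range.

ROBOT

A 7-joint arm with a two-finger parallel gripper is mounted at the origin on the work surface. World frame = base frame: x ahead of the robot, y to its left, z up, the work surface at z = 0. Lengths are in m, angles in rad, forces in N, time in s.
With the tool pointing down it reaches from about 0.425 to 0.95 m from the base axis. Payload 16.7 kg.
Tool frame: the origin (TCP) lies between the finger pads; the fingertips stand env.tip_reach ahead of it and the grasp point (between the pads) lies 5 mm behind it (env.tip_reach is the distance from the TCP to the fingertips, in m); z points along the fingers, y is the line along which they close (so a half turn about z gives the same grasp; the last joint's range is limited). The gripper opens to 94 mm and grips with 3 to 60 N. Pads are 16 mm wide; open, the fingers measure 119 mm over their backs; the gripper's body (75 mm by 177 mm) begins 78 mm behind the grasp point.
Start: joints at [-1.335, 0.426, 0.074, 1.606, -0.034, 1.111, -0.067], TCP at [0.254, 0.625, 0.219] pointing down, gripper open.
Joint ranges: [-2.85, 2.85], [-0.5, 2.14], [-1.23, 1.37], [0.21, 2.46], [-1.02, 4.16], [0.16, 2.05], [-2.73, 2.73]. Speed limits (rad/s): [1.89, 1.89, 2.39, 2.39, 3.01, 3.01, 3.01].

INTERFACE

Orientations are given as [roll, pitch, yaw] about the fixed x, y, z axes, in that order (R = Rz(yaw) Ry(pitch) Rx(roll)).
In Python, from workcell import telemetry, optics, ticket, env gives the robot as it stands.
- The arm moves only by the tool send_rows, never from a script. Its argument "moves" is a list of rows, each an object with "xyz": the shift along the tool's x, y, z in units of 40 mm (1.0 is 40 mm), a list of three; "yaw": the turn about the tool's z in units of 10 degrees (1.0 is 10 degrees); "hand": the opening, from 0 (shut) to 1 (fully open). A call has 1 to 8 rows; each row is the pose to reach, as a shift and turn from the pose commanded when the call began, along the tool's axes at that moment; what a row does not reach only later rows make up. A row lasts 1/8 s, in which the tool goes at most 62.5 mm and 10.7 degrees, less where a joint would pass 70% of its speed; a pose out of reach is approached as far as the arm can. A call with a gripper value outside its range is refused whole. The fingers move at their own pace and stop on an object; "grip_force" is the grip in N (left out, the last holds). Time passes only in rows, so rows that repeat a pose let the fingers close. It gives the time, the measured TCP pose, the force, the opening and the grip force at its end, in the units of the state.
- telemetry.observe(): the state, without advancing time (a new reading comes with each control period).
- optics.get_image(name): name is "scene" or "side" or "wrist"; returns a dict with "frame" (420x560x3 uint8, red, green, blue), "intrinsics" (3x3 intrinsics, pixels), "world_from_camera" (4x4, takes a point from camera to world coordinates). Camera axes: x right, y down, z forward; pixel columns grow to the right and rows downward; lengths in m; the calibration is good to about 2 mm. A picture is of the moment at which its call begins. There is no depth.
- ticket.finish_job(): hands the job in; it is judged then, once.
The state is a dict: "time": time; "joints": joint angles; "dq": joint speeds; "joint_efforts": joint torques, N m; "position": TCP position; "eef_rot": TCP orientation; "ft_force": force on the tool from outside, world axes, zero at the start; "wrist_torque": the same for the moment, N m; "opening": finger opening in m; "grip_force": force on a finger pad.
Only numpy, scipy, OpenCV 4.12 (cv2) and the standard library are available. Lean on these libraries where they do the work, as an engineer would, in place of code of your own. Each camera call takes 0.05 s, during which the arm holds its last target. There are 200 camera calls.

## Working session

There is one attempt and no reset: what is moved stays moved. The work goes in short steps, Python scripts to look and compute and a tool call to move; the robot and the scene stay as the last step left them, time stands still between calls to the robot, and variables do not carry over. Pictures are saved under pics/ and viewed, at most 10 in all, crops included, and the job is handed in when it is done.

Besides the shell and the picture viewer there is one more tool, called after "Call:" by a JSON object that holds its "name" and its "arguments". send_rows: Moves the arm, as the interface text tells. Its arguments: {"type":"object","properties":{"moves":{"type":"array","items":{"type":"object","properties":{"xyz":{"type":"array","items":{"type":"number"}},"yaw":{"type":"number"},"hand":{"type":"number"}}}},"grip_force":{"type":"number"}},"required":["moves"]}

```bash
mkdir -p pics; ls; python3 - <<'E'
from workcell import telemetry, optics, ticket, env
import cv2,pickle
print(telemetry.observe(), env.tip_reach)
d={}
for n in ("scene","side","wrist"):
    d[n]=optics.get_image(n); cv2.imwrite(f"pics/{n}0.png",d[n]["frame"][:,:,::-1])
    print(n,d[n]["intrinsics"].round(1).tolist(),d[n]["world_from_camera"].round(3).tolist())
pickle.dump(d,open("d0.pkl","wb"))
E
```

```text
pics
{'time': 0.0, 'joints': array([-1.33448738,  0.4266885 ,  0.07386748,  1.60663948, -0.03410691,
        1.11082832, -0.06710223]), 'dq': array([-2.07166002e-05, -6.48815003e-04, -1.62009880e-03, -1.32357090e-03,
        1.10584975e-03, -3.16836296e-04,  2.78526366e-04]), 'joint_efforts': array([-9.38476187e-04, -9.35833740e+01,  3.66597869e+00, -4.54172909e+01,
       -4.87944914e-02,  2.04288249e-02,  1.51723580e-04]), 'position': array([0.25387751, 0.62495295, 0.21879081]), 'eef_rot': array([-3.14029226e+00,  9.39165612e-05,  2.75573071e+00]), 'ft_force': array([-0.44882169,  0.87095523,  0.41957008]), 'wrist_torque': array([ 0.02435191, -0.0221381 , -0.01688361]), 'grip_force': 0.0, 'opening': 0.09395996301059334} 0.014
scene [[462.3, 0.0, 281.1], [0.0, 462.3, 213.0], [0.0, 0.0, 1.0]] [[-0.794, 0.444, -0.414, 0.969], [0.607, 0.578, -0.545, 0.665], [-0.003, -0.685, -0.729, 0.81], [0.0, 0.0, 0.0, 1.0]]
side [[396.0, 0.0, 279.5], [0.0, 396.0, 203.4], [0.0, 0.0, 1.0]] [[0.984, -0.126, 0.125, 0.515], [-0.177, -0.716, 0.675, -0.334], [0.004, -0.686, -0.727, 0.723], [0.0, 0.0, 0.0, 1.0]]
wrist [[316.2, 0.0, 277.6], [0.0, 316.2, 207.1], [0.0, 0.0, 1.0]] [[0.375, 0.894, 0.245, 0.184], [0.927, -0.362, -0.101, 0.653], [-0.002, 0.265, -0.964, 0.384], [0.0, 0.0, 0.0, 1.0]]
```

View pics/scene0.png

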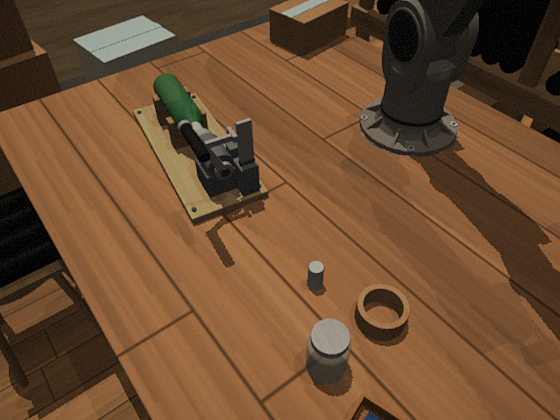

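View pics/side0.png

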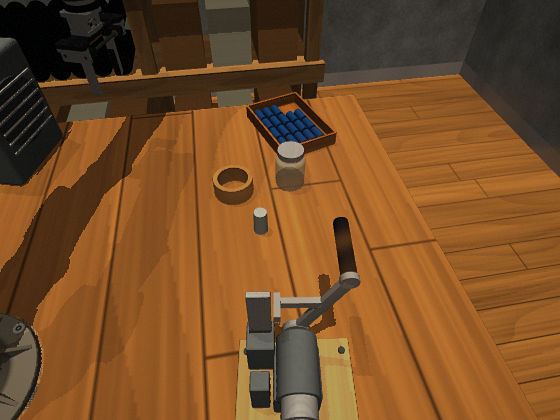

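The scene view shows the catch top near (245,124) and the grip from (184,127) to (206,158). The side view shows the catch top near (258,293) and the grip from (341,222) to (348,275). I'll enlarge both.

```bash
python3 - <<'E'
import pickle,cv2,numpy as np
d=pickle.load(open("d0.pkl","rb"))
a=d["scene"]["frame"][90:230,130:270]; b=d["side"]["frame"][205:345,230:370]
o=np.hstack([cv2.resize(x,(400,400),interpolation=cv2.INTER_CUBIC) for x in (a,b)])
o=np.clip(o.astype(float)*1.5+10,0,255).astype('uint8')
cv2.imwrite("pics/crop1.png",o[:,:,::-1])
E
```

```text
(no output)
```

View pics/crop1.png

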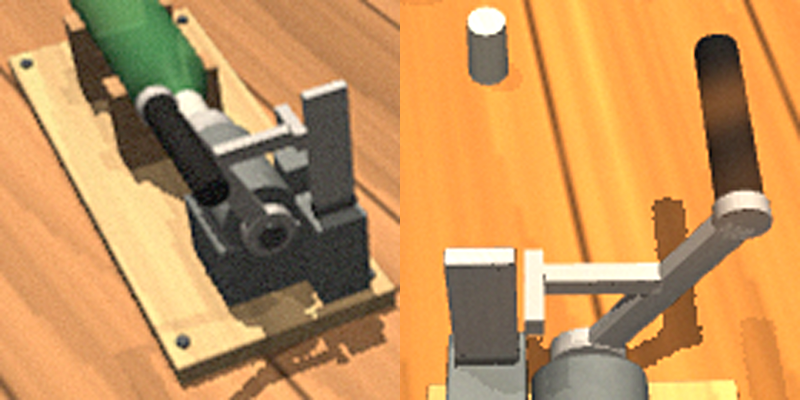

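The left half (scene) shows the catch top's centre at crop (325,89) and the grip's ends at (211,190) free and (155,103). The base corners are at (181,370) and (396,290). In the right half (side), the catch top is at (480,256) and the grip's ends are at (717,45) and (741,208). Now I'll triangulate.

```bash
cat > h.py <<'E'
import numpy as np
def ray(v,uv):
    T=np.array(v["world_from_camera"]);r=T[:3,:3]@np.linalg.inv(v["intrinsics"])@[uv[0],uv[1],1.]
    return T[:3,3],r/np.linalg.norm(r)
def tri(*obs):
    A=0;b=0;P=[]
    for v,uv in obs:
        o,r=ray(v,uv);M=np.eye(3)-np.outer(r,r);A=A+M;b=b+M@o
    p=np.linalg.solve(A,b)
    return p,[float(np.linalg.norm(np.cross(p-o,r))) for o,r in (ray(*q) for q in obs)]
def plane(v,uv,z):
    o,r=ray(v,uv);return o+r*(z-o[2])/r[2]
E
python3 - <<'E'
import pickle
from h import *
d=pickle.load(open("d0.pkl","rb"))
S,D=d["scene"],d["side"]
s=lambda x,y:(S,(130+.35*x-.3,90+.35*y-.3))
q=lambda x,y:(D,(230+.35*(x-400)-.3,205+.35*y-.3))
P={}
for n,a,b in (("catch",s(325,89),q(480,256)),("free",s(211,190),q(717,45)),("join",s(155,103),q(741,208))):
    P[n],e=tri(a,b);print(n,P[n].round(4),np.round(e,4))
c=[plane(*s(*p),.022) for p in ((10,58),(181,370),(396,290))]
print(np.round(c,4),np.linalg.norm(c[1]-c[2]))
g=P["free"]-P["join"];e1=c[1]-c[0];e2=c[1]-c[2]
print("yaw est",np.arctan2(-g[0],g[1]),np.arctan2(-e1[0],e1[1]),np.arctan2(e2[1],e2[0]),np.linalg.norm(g))
yaw=np.arctan2(e2[1],e2[0])
for yaw in (yaw,np.arctan2(-e1[0],e1[1])):
    R=np.array([[np.cos(yaw),-np.sin(yaw)],[np.sin(yaw),np.cos(yaw)]])
    print("origin: corner",(c[1][:2]-R@[.1,.085]),(c[2][:2]-R@[-.1,.085]),"catch",P["catch"][:2]-R@[-.058,.060],"free",P["free"][:2]-R@[.07,.168],"join",P["join"][:2]-R@[.07,.065])
E
```

```text
catch [ 0.5371 -0.0392  0.2233] [0.0018 0.0018]
free [0.6817 0.047  0.2564] [0.0008 0.0008]
join [ 0.6641 -0.0564  0.2578] [0.0001 0.0001]
[[ 0.6143 -0.525   0.022 ]
 [ 0.6946 -0.0336  0.022 ]
 [ 0.5017 -0.0024  0.022 ]] 0.19540416714904293
yaw est -0.16856661476309526 -0.16196757040628496 -0.1601704479841191 0.10491973257687512
origin: corner [ 0.58237   -0.1015522] [ 0.58690701 -0.10228517] catch [ 0.58477549 -0.10770843] free [ 0.58578789 -0.10768165] join [ 0.5846143 -0.1094231]
origin: corner [ 0.58224804 -0.10135032] [ 0.58672741 -0.10243806] catch [ 0.58465234 -0.10779402] free [ 0.58551006 -0.10750906] join [ 0.58451918 -0.10928019]
```

The measurements agree: yaw is about -0.165, the crimper origin is at (0.585,-0.107), and the heights come out at 0.223 and 0.257. I'll move over to the catch's +y side with the fingers shut and the tool's y along the crimper's x.

Call:
{"name": "send_rows", "arguments": {"moves": [{"xyz": [-1,-0.9,-1],"yaw": 0.9,"hand": 0},{"xyz": [-2,-1.8,-2],"yaw": 1.8,"hand": 0},{"xyz": [-3,-2.7,-2],"yaw": 2.7,"hand": 0},{"xyz": [-4,-3.6,-2],"yaw": 3.6,"hand": 0},{"xyz": [-5,-4.5,-2],"yaw": 4.5,"hand": 0},{"xyz": [-6,-5.4,-2],"yaw": 5.4,"hand": 0},{"xyz": [-7,-6.3,-2],"yaw": 6.3,"hand": 0},{"xyz": [-8,-7.1,-2],"yaw": 7.2,"hand": 0}], "grip_force": 10}}

```text
time: 1.15
position: [0.444, 0.2399, 0.2996]
eef_rot: [-3.141, -0.0, 1.494]
ft_force: [1.2, 1.0, 0.1]
opening: 0.0173
grip_force: 0.0
```

```bash
cat > go.py <<'E'
# crimper-frame target (m) + tool yaw -> tool-axis units from the present pose
import sys,numpy as np
from scipy.spatial.transform import Rotation as Ro
from workcell import telemetry
O=np.array([.585,-.107,0]);C=Ro.from_euler('z',-.165)
def go(*pts,yaw=1.406):
    s=telemetry.observe();R=Ro.from_euler('xyz',s["eef_rot"])
    print("t",s["time"],"crimper pos",C.inv().apply(s["position"]-O).round(4),"rot",s["eef_rot"].round(3),"F",C.inv().apply(s["ft_force"]).round(1),"open",round(s["opening"],4),"grip",s["grip_force"],"q",s["joints"].round(2))
    for p in pts: print(p,"->",(R.inv().apply(O+C.apply(p)-s["position"])/.04).round(2),"yaw",round(-np.degrees(yaw-s["eef_rot"][2])/10,2))
if __name__=="__main__": go(*[eval(a) for a in sys.argv[1:]])
E
python3 go.py "(-.064,.105,.30)" "(-.064,.105,.214)"
```

```text
t 1.15 crimper pos [-0.1961  0.3191  0.2996] rot [-3.141 -0.     1.494] F [1.  1.2 0.1] open 0.0173 grip 0.0 q [-1.05  0.07  0.45  1.9  -0.03  1.18 -0.66]
(-0.064, 0.105, 0.3) -> [-5.62  2.82 -0.01] yaw 0.5
(-0.064, 0.105, 0.214) -> [-5.62  2.82  2.14] yaw 0.5
```

Call:
{"name": "send_rows", "arguments": {"moves": [{"xyz": [-1,0.6,0],"yaw": 0.5,"hand": 0},{"xyz": [-2,1.2,0],"yaw": 0.5,"hand": 0},{"xyz": [-3,1.8,0],"yaw": 0.5,"hand": 0},{"xyz": [-4,2.4,0],"yaw": 0.5,"hand": 0},{"xyz": [-5,2.8,0],"yaw": 0.5,"hand": 0},{"xyz": [-5.5,2.8,1.0],"yaw": 0.5,"hand": 0},{"xyz": [-5.5,2.8,2.1],"yaw": 0.5,"hand": 0},{"xyz": [-5.5,2.8,2.1],"yaw": 0.5,"hand": 0}]}}

```text
time: 2.15
position: [0.5378, 0.014, 0.2134]
eef_rot: [-3.137, 0.002, 1.411]
ft_force: [-0.1, 1.1, 0.6]
opening: 0.0002
grip_force: 0.0
```

```bash
python3 go.py "(-.064,.09,.214)" "(-.064,-.005,.214)"; python3 - <<'E'
from workcell import optics
import cv2,numpy as np
a=[optics.get_image(n)["frame"] for n in ("scene","side")]
o=np.hstack([cv2.resize(x,(400,400),interpolation=cv2.INTER_CUBIC) for x in (a[0][50:250,120:320],a[1][180:380,190:390])])
cv2.imwrite("pics/c2.png",np.clip(o*1.4,0,255).astype('uint8')[:,:,::-1])
E
```

```text
t 2.15 crimper pos [-0.0664  0.1116  0.2134] rot [-3.137e+00  2.000e-03  1.411e+00] F [-0.3  1.   0.6] open 0.0002 grip 0.0 q [-0.7   0.24  0.65  1.95 -0.17  1.01 -0.13]
(-0.064, 0.09, 0.214) -> [-0.54  0.06 -0.01] yaw 0.03
(-0.064, -0.005, 0.214) -> [-2.92  0.04 -0.01] yaw 0.03
```

View pics/c2.png

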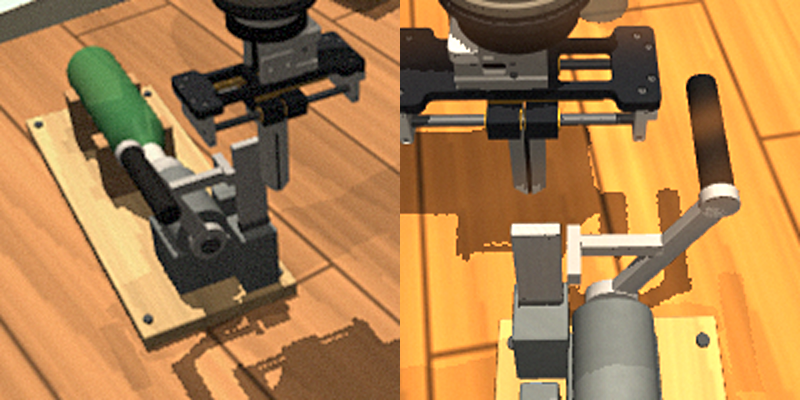

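The shut fingers (side crop about (530,165)) stand in front of the catch (537,230), in line with it and clear of the crosshead (573,250). Now I'll push the catch over.

Call:
{"name": "send_rows", "arguments": {"moves": [{"xyz": [-0.3,0.05,0],"yaw": 0,"hand": 0},{"xyz": [-0.6,0.05,0],"yaw": 0,"hand": 0},{"xyz": [-1.0,0.05,0],"yaw": 0,"hand": 0},{"xyz": [-1.5,0.05,0],"yaw": 0,"hand": 0},{"xyz": [-2.0,0.05,0],"yaw": 0,"hand": 0},{"xyz": [-2.5,0.05,0],"yaw": 0,"hand": 0},{"xyz": [-2.9,0.05,0],"yaw": 0,"hand": 0},{"xyz": [-3.0,0.05,0],"yaw": 0,"hand": 0}]}}

```text
time: 3.25
position: [0.5222, -0.1058, 0.2157]
eef_rot: [3.141, -0.0, 1.41]
ft_force: [-0.7, -0.2, 0.0]
opening: -0.0001
grip_force: 0.0
```

```bash
python3 go.py "(-.064,.122,.26)" "(.07,.122,.33)"; python3 - <<'E'
from workcell import optics
import cv2,numpy as np
a=[optics.get_image(n)["frame"] for n in ("scene","side")]
o=np.hstack([cv2.resize(x,(400,400),interpolation=cv2.INTER_CUBIC) for x in (a[0][50:250,120:320],a[1][200:400,190:390])])
cv2.imwrite("pics/c3.png",np.clip(o*1.4,0,255).astype('uint8')[:,:,::-1])
E
```

```text
t 3.25 crimper pos [-0.0621 -0.0092  0.2157] rot [ 3.141 -0.     1.41 ] F [-0.7 -0.3  0. ] open -0.0001 grip 0.0 q [-0.52  0.23  0.71  1.96 -0.18  1.01  0.11]
(-0.064, 0.122, 0.26) -> [ 3.28 -0.03 -1.11] yaw 0.02
(0.07, 0.122, 0.33) -> [ 3.26  3.32 -2.86] yaw 0.02
```

View pics/c3.png

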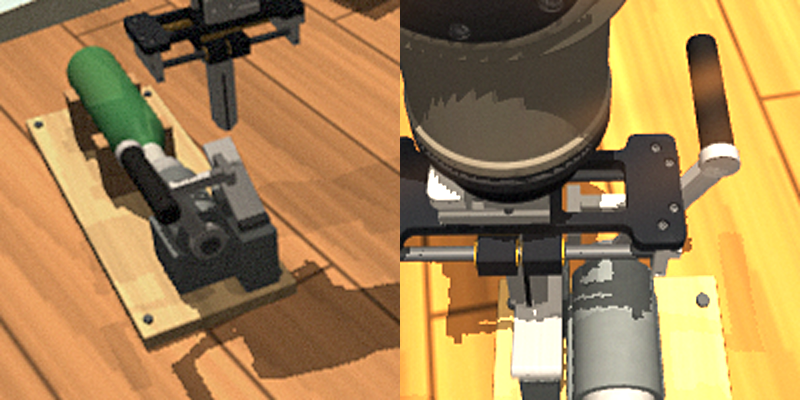

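The catch is leaning over and falling towards the bottle in the scene crop at (230,170), and the lever is unmoved. I'll go up, open, and move above the grip.

Call:
{"name": "send_rows", "arguments": {"moves": [{"xyz": [0,0,-1.2],"yaw": 0,"hand": 0.3},{"xyz": [0,0,-2.4],"yaw": 0,"hand": 0.8},{"xyz": [0.5,0.5,-3.1],"yaw": 0,"hand": 0.8},{"xyz": [1.3,1.3,-3.1],"yaw": 0,"hand": 0.8},{"xyz": [2.1,2.1,-3.1],"yaw": 0,"hand": 0.8},{"xyz": [2.9,2.9,-3.1],"yaw": 0,"hand": 0.8},{"xyz": [3.26,3.32,-3.1],"yaw": 0,"hand": 0.8},{"xyz": [3.26,3.32,-3.1],"yaw": 0,"hand": 0.8}]}}

```text
time: 4.35
position: [0.6751, 0.0055, 0.3383]
eef_rot: [-3.14, 0.001, 1.415]
ft_force: [-0.2, 0.0, -0.5]
opening: 0.0745
grip_force: 0.0
```

```bash
python3 go.py "(.07,.122,.249)"; python3 - <<'E'
from workcell import optics
import cv2,numpy as np
a=[optics.get_image(n)["frame"] for n in ("scene","side")]
o=np.hstack([cv2.resize(x,(400,400),interpolation=cv2.INTER_CUBIC) for x in (a[0][50:250,100:300],a[1][180:380,220:420])])
cv2.imwrite("pics/c4.png",np.clip(o*1.4,0,255).astype('uint8')[:,:,::-1])
E
```

```text
t 4.35 crimper pos [0.0704 0.1258 0.3383] rot [-3.140e+00  1.000e-03  1.415e+00] F [-0.2 -0.  -0.5] open 0.0745 grip 0.0 q [-0.58  0.41  0.67  1.48 -0.26  1.34 -0.04]
(0.07, 0.122, 0.249) -> [-0.09 -0.01  2.23] yaw 0.05
```

View pics/c4.png

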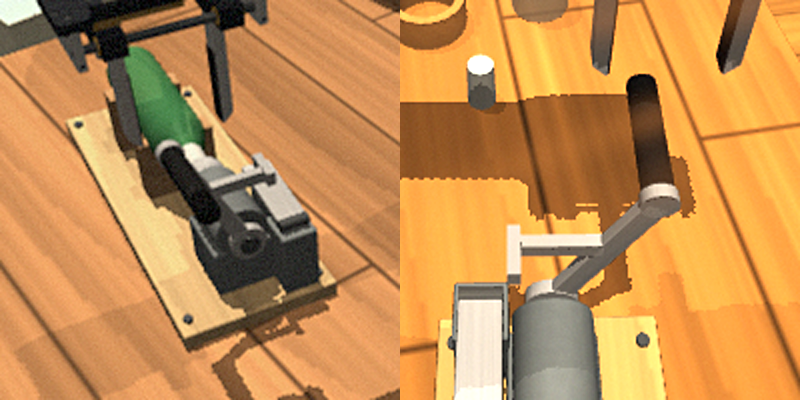

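The catch is flat on its stop (side crop (480,340)), the lever is at rest, and the open fingers straddle the grip from above. I'll descend and close.

Call:
{"name": "send_rows", "arguments": {"moves": [{"xyz": [-0.05,0,0.7],"yaw": 0,"hand": 0.8},{"xyz": [-0.1,0,1.4],"yaw": 0,"hand": 0.8},{"xyz": [-0.1,0,1.9],"yaw": 0,"hand": 0.8},{"xyz": [-0.1,0,2.2],"yaw": 0,"hand": 0.8},{"xyz": [-0.1,0,2.25],"yaw": 0,"hand": 0.5},{"xyz": [-0.1,0,2.25],"yaw": 0,"hand": 0.2},{"xyz": [-0.1,0,2.25],"yaw": 0,"hand": 0.1},{"xyz": [-0.1,0,2.25],"yaw": 0,"hand": 0.1}], "grip_force": 20}}

```text
time: 5.45
position: [0.6739, -0.0007, 0.2499]
eef_rot: [3.141, -0.0, 1.412]
ft_force: [-1.2, -0.2, 0.7]
opening: 0.0383
grip_force: 0.0
```

```bash
python3 - <<'E'
from go import go
import numpy as np
# arc, TCP 5 mm below the bar
go(*[(round(.16*np.sin(.45-a),4),.122,round(.11+.16*np.cos(.45-a)-.005,4)) for a in (0,.15,.3,.45,.6,.75,.9,1.05,1.1)])
from workcell import optics
import cv2
a=[optics.get_image(n)["frame"] for n in ("scene","side")]
o=np.hstack([cv2.resize(x,(400,400),interpolation=cv2.INTER_CUBIC) for x in (a[0][50:250,100:300],a[1][180:380,220:420])])
cv2.imwrite("pics/c5.png",np.clip(o*1.4,0,255).astype('uint8')[:,:,::-1])
E
```

```text
t 5.45 crimper pos [0.0702 0.1195 0.2499] rot [ 3.141 -0.     1.412] F [-1.2 -0.4  0.7] open 0.0383 grip 0.0 q [-0.55  0.46  0.65  1.6  -0.3   1.18 -0.  ]
(np.float64(0.0696), 0.122, np.float64(0.2491)) -> [ 0.06 -0.01  0.02] yaw 0.03
(np.float64(0.0473), 0.122, np.float64(0.2579)) -> [ 0.07 -0.57 -0.2 ] yaw 0.03
(np.float64(0.0239), 0.122, np.float64(0.2632)) -> [ 0.07 -1.16 -0.33] yaw 0.03
(np.float64(0.0), 0.122, np.float64(0.265)) -> [ 0.07 -1.75 -0.38] yaw 0.03
(np.float64(-0.0239), 0.122, np.float64(0.2632)) -> [ 0.08 -2.35 -0.33] yaw 0.03
(np.float64(-0.0473), 0.122, np.float64(0.2579)) -> [ 0.08 -2.94 -0.2 ] yaw 0.03
(np.float64(-0.0696), 0.122, np.float64(0.2491)) -> [ 0.08 -3.49  0.02] yaw 0.03
(np.float64(-0.0903), 0.122, np.float64(0.2371)) -> [ 0.09 -4.01  0.32] yaw 0.03
(np.float64(-0.0968), 0.122, np.float64(0.2324)) -> [ 0.09 -4.18  0.44] yaw 0.03
```

View pics/c5.png

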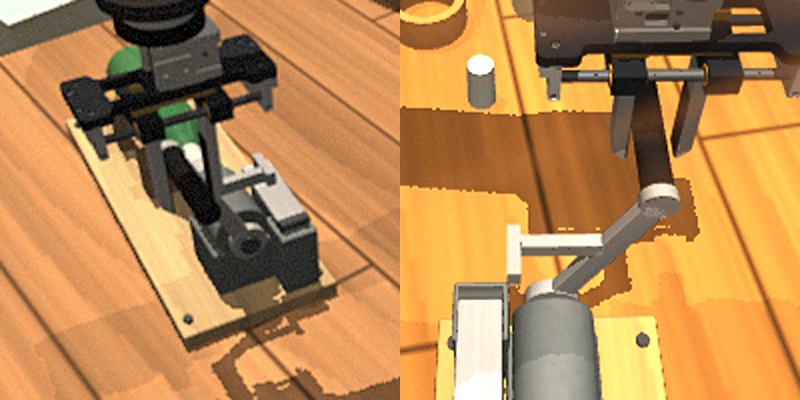

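The fingers straddle the bar (side crop tips at (620,150) and (685,150), bar between them) and are still closing (38 mm). I'll finish the closing.

Call:
{"name": "send_rows", "arguments": {"moves": [{"xyz": [0,0,0],"yaw": 0,"hand": 0},{"xyz": [0,0,0],"yaw": 0,"hand": 0},{"xyz": [0,0,0],"yaw": 0,"hand": 0},{"xyz": [0,0,0],"yaw": 0,"hand": 0}], "grip_force": 25}}

```text
time: 6.05
position: [0.6724, -0.0004, 0.2494]
eef_rot: [-3.139, -0.0, 1.412]
ft_force: [-10.1, 1.3, 6.1]
opening: 0.0238
grip_force: 25.0
```

Gripped: opening 23.8 mm, 25 N. Now I'll pull along the arc.

Call:
{"name": "send_rows", "arguments": {"moves": [{"xyz": [0,-0.28,-0.11],"yaw": 0,"hand": 0},{"xyz": [0,-0.57,-0.2],"yaw": 0,"hand": 0},{"xyz": [0,-0.86,-0.27],"yaw": 0,"hand": 0},{"xyz": [0,-1.16,-0.33],"yaw": 0,"hand": 0},{"xyz": [0,-1.45,-0.36],"yaw": 0,"hand": 0},{"xyz": [0,-1.75,-0.38],"yaw": 0,"hand": 0},{"xyz": [0,-2.05,-0.36],"yaw": 0,"hand": 0},{"xyz": [0,-2.35,-0.33],"yaw": 0,"hand": 0}]}}

```text
time: 7.05
position: [0.5833, 0.0143, 0.2647]
eef_rot: [3.135, -0.002, 1.412]
ft_force: [12.6, 0.9, 7.6]
opening: 0.0236
grip_force: 25.0
```

```bash
python3 go.py "(-.0473,.12,.2579)" "(-.0696,.12,.2491)" "(-.0903,.12,.2371)" "(-.0968,.12,.2324)"
```

```text
t 7.05 crimper pos [-0.0216  0.1194  0.2647] rot [ 3.135e+00 -2.000e-03  1.412e+00] F [12.3  2.9  7.6] open 0.0236 grip 25.001959204673767 q [-0.69  0.27  0.68  1.8  -0.19  1.13 -0.11]
(-0.0473, 0.12, 0.2579) -> [ 0.02 -0.64  0.17] yaw 0.03
(-0.0696, 0.12, 0.2491) -> [ 0.02 -1.2   0.38] yaw 0.03
(-0.0903, 0.12, 0.2371) -> [ 0.03 -1.72  0.68] yaw 0.03
(-0.0968, 0.12, 0.2324) -> [ 0.03 -1.88  0.79] yaw 0.03
```

The force is the spring's, so the lever is following. I'll continue to the stop with a slight overtravel.

Call:
{"name": "send_rows", "arguments": {"moves": [{"xyz": [0,-0.3,0.05],"yaw": 0,"hand": 0},{"xyz": [0,-0.6,0.14],"yaw": 0,"hand": 0},{"xyz": [0,-0.88,0.24],"yaw": 0,"hand": 0},{"xyz": [0,-1.15,0.36],"yaw": 0,"hand": 0},{"xyz": [0,-1.42,0.5],"yaw": 0,"hand": 0},{"xyz": [0,-1.68,0.66],"yaw": 0,"hand": 0},{"xyz": [0,-1.78,0.72],"yaw": 0,"hand": 0},{"xyz": [0,-1.82,0.74],"yaw": 0,"hand": 0}]}}

```text
time: 8.05
position: [0.5136, 0.0257, 0.2357]
eef_rot: [3.131, -0.003, 1.412]
ft_force: [24.3, -3.0, 9.6]
opening: 0.0231
grip_force: 25.0
```

```bash
python3 go.py "(-.0903,.12,.2371)" "(-.0968,.12,.2324)"; python3 - <<'E'
from workcell import optics
import cv2,numpy as np
a=[optics.get_image(n)["frame"] for n in ("scene","side")]
o=np.hstack([cv2.resize(x,(400,400),interpolation=cv2.INTER_CUBIC) for x in (a[0][50:250,130:330],a[1][180:380,160:360])])
cv2.imwrite("pics/c6.png",np.clip(o*1.4,0,255).astype('uint8')[:,:,::-1])
E
```

```text
t 8.05 crimper pos [-0.0923  0.1191  0.2357] rot [ 3.131e+00 -3.000e-03  1.412e+00] F [24.4  1.   9.6] open 0.0231 grip 25.002151876688004 q [-0.78  0.15  0.67  1.98 -0.11  1.03 -0.21]
(-0.0903, 0.12, 0.2371) -> [ 0.02  0.05 -0.03] yaw 0.03
(-0.0968, 0.12, 0.2324) -> [ 0.02 -0.11  0.08] yaw 0.03
```

View pics/c6.png

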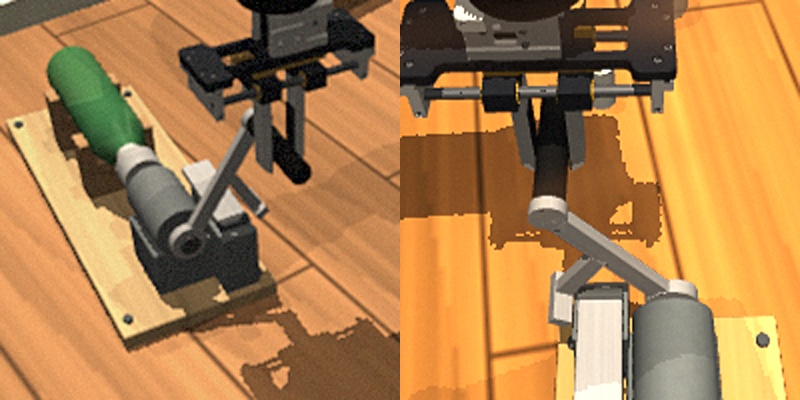

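The lever leans over to the robot's side, held between the fingers, and the catch is still flat. The 24 N pull is well above the spring's 11 N, so the lever is on its stop. I'll hold it there.

Call:
{"name": "send_rows", "arguments": {"moves": [{"xyz": [0,0,0],"yaw": 0,"hand": 0},{"xyz": [0,0,0],"yaw": 0,"hand": 0},{"xyz": [0,0,0],"yaw": 0,"hand": 0},{"xyz": [0,0,0],"yaw": 0,"hand": 0},{"xyz": [0,0,0],"yaw": 0,"hand": 0},{"xyz": [0,0,0],"yaw": 0,"hand": 0},{"xyz": [0,0,0],"yaw": 0,"hand": 0},{"xyz": [0,0,0],"yaw": 0,"hand": 0}]}}

```text
time: 9.15
position: [0.5137, 0.0256, 0.2358]
eef_rot: [3.131, -0.003, 1.412]
ft_force: [20.7, -2.0, 9.4]
opening: 0.0235
grip_force: 25.0
```

Call:
{"name": "send_rows", "arguments": {"moves": [{"xyz": [0,0,0],"yaw": 0,"hand": 0},{"xyz": [0,0,0],"yaw": 0,"hand": 0},{"xyz": [0,0,0],"yaw": 0,"hand": 0},{"xyz": [0,0,0],"yaw": 0,"hand": 0},{"xyz": [0,0,0],"yaw": 0,"hand": 0},{"xyz": [0,0,0],"yaw": 0,"hand": 0},{"xyz": [0,0,0],"yaw": 0,"hand": 0},{"xyz": [0,0,0],"yaw": 0,"hand": 0}]}}

```text
time: 10.15
position: [0.5137, 0.0256, 0.2358]
eef_rot: [3.131, -0.003, 1.412]
ft_force: [19.9, -0.9, 10.2]
opening: 0.0232
grip_force: 25.0
```

Call:
{"name": "send_rows", "arguments": {"moves": [{"xyz": [0,0,0],"yaw": 0,"hand": 0},{"xyz": [0,0,0],"yaw": 0,"hand": 0},{"xyz": [0,0,0],"yaw": 0,"hand": 0},{"xyz": [0,0,0],"yaw": 0,"hand": 0},{"xyz": [0,0,0],"yaw": 0,"hand": 0},{"xyz": [0,0,0],"yaw": 0,"hand": 0},{"xyz": [0,0,0],"yaw": 0,"hand": 0},{"xyz": [0,0,0],"yaw": 0,"hand": 0}]}}

```text
time: 11.15
position: [0.5136, 0.0256, 0.2358]
eef_rot: [3.131, -0.003, 1.412]
ft_force: [19.8, -2.1, 10.0]
opening: 0.023
grip_force: 25.0
```

Held steady for 3 s at the stop, so I'm handing the job in.

```bash
python3 -c "
from workcell import ticket
print(ticket.finish_job())"
```

```text
the job is handed in; nothing more can be done
None
```

I flipped the catch onto its stop, pulled the lever to its stop and held it there for about 3 s, then handed the job in still holding it; no verdict came back.

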